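Switch on the rocker left off, with a punch through its guard

ROBOT

A 6-joint arm with a two-finger parallel gripper is mounted at the origin on the work surface. World frame = base frame: x ahead of the robot, y to its left, z up, the work surface at z = 0. Lengths are in mm, angles in rad, forces in N, time in s.
With the tool pointing down it reaches from about 350 to 875 mm from the base axis. Payload 4.2 kg.
Tool frame: the origin (TCP) lies midway between the tips of the shut fingers; the grasp point (between the pads) lies 19 mm behind it; z points along the fingers, y is the line along which they close (so a half turn about z gives the same grasp; the last joint's range is limited). The gripper opens to 85 mm and grips with 20 to 120 N. Pads are 22 mm wide; open, the fingers measure 114 mm over their backs; the gripper's body (76 mm by 85 mm) begins 54 mm behind the grasp point. The pads swing forward as they close: fully open they stand 13 mm farther back than shut.
Start: joints at [-1.091, 0.385, 0.008, 0, -1.194, -0.259], TCP at [136.899, -609.801, 231.312] pointing down, gripper open.
Joint ranges: [-3.14, 3.14], [-1.21, 2.06], [-1.07, 1.41], [-3.16, 2.05], [-2.99, -0.16], [-3.1, 3.1]. Speed limits (rad/s): [2.79, 2.79, 3.14, 3.14, 3.14, 3.14].

INTERFACE

Orientations are given as a unit quaternion [x, y, z, w].
In Python, from bench import read_state, get_image, job_done gives the robot as it stands.
- The arm moves only by the tool servo_tool, never from a script. Its arguments are lists of equal length, an entry for each row: "rotation": the turn, a rotation vector about the world's x, y, z scaled (see below), a list of three; "slide": the shift along the world's x, y, z scaled (see below), a list of three; "grip": the opening, from -1 (shut) to 1 (fully open). In form: {"rotation": [[rx, ry, rz], ...], "slide": [[tx, ty, tz], ...], "grip": [grip, ...]}. A call has 1 to 8 rows; each row is the pose to reach, as a shift and turn from the pose commanded when the call began, turning the shorter way round; what a row does not reach only later rows make up. The controller multiplies each number of a shift by 0.2 m and each number of a turn by 360 degrees. A row lasts 1/8 s, in which the tool goes at most 62.5 mm and 10.7 degrees, less where a joint would pass 70% of its speed; a pose out of reach is approached as far as the arm can. A call with a number of a shift or a turn outside -1 to 1 is refused whole. A call with a gripper value outside its range is refused whole. The fingers move at their own pace and stop on an object; the grip force is fixed at half the most. Time passes only in rows, so rows that repeat a pose let the fingers close. It gives the time, the measured TCP pose, the force, the opening and the grip force at its end, in the units of the state.
- read_state(): the state, without advancing time (a new reading comes with each control period).
- get_image(name): name is "side" or "top"; returns a dict with "image" (420x560x3 uint8, red, green, blue), "depth" (420x560 float32, mm along the optical axis (not along the pixel's ray), 0 where there is no reading), "camera_matrix" (3x3 intrinsics, pixels), "rvec" (rotation vector, rad) and "tvec" (3), from world to camera coordinates, as OpenCV has them. Camera axes: x right, y down, z forward; pixel columns grow to the right and rows downward; lengths in mm; the calibration is good to about 2 mm. A picture is of the moment at which its call begins.
- job_done(): hands the job in; it is judged then, once.
The state is a dict: "clock": time; "joints": joint angles; "joint_vel": joint speeds; "joint_efforts": joint torques, N m; "position": TCP position; "ee_rot": TCP orientation; "contact_force": force on the tool from outside, world axes, zero at the start; "wrist_torque": the same for the moment, N m; "gripper_width": finger opening in mm; "grasp_force": force on a finger pad.
Only numpy, scipy, OpenCV 4.12 (cv2) and the standard library are available. Lean on these libraries where they do the work, as an engineer would, in place of code of your own. Each camera call takes 0.05 s, during which the arm holds its last target. There are 200 camera calls.

TASK

Four of the five guarded rocker switches on the tilted control box are on (lower half pushed in) and one is still off (lower half standing proud). Take the slimmest of the three brass dapping punches from its stand, reach its plain end in through the guard and press the lower half of that rocker, no harder than it takes, until it snaps over like the others, without touching the switches by hand or switching another one off. Then stand the punch back in its hole and leave everything else on the bench where it is.

Things in the scene. Friction and masses are not known exactly. Their poses are not given: they have to be found in the camera images.
- control_box: Grey control box bolted to the bench, 116 mm (up the slope) x 218 mm wide. Its switch panel rises along the box's -x at 0.65 rad (37 degrees) from level: up-slope direction (-0.796, 0, 0.605), outward normal (0.605, 0, 0.796) in the box's frame. Origin on the table under the panel's centre, which is 85 mm up; x level and away from the robot, as the panel faces, y along the row of switches, z up.
- punch_slim_center (a point): Centre of the slimmest brass dapping punch, half-way along: straight round shank 12 mm thick, 130 mm long overall, 16 mm ball at its +z end, flat plain foot at the other; z runs from foot to ball. About 0.13 kg. It stands upright, ball up, in the end hole on the stand's +y side, 35 mm of it in the hole and 95 mm above the stand, ball included.
- punch_slim_foot (a point): Centre of the slim punch's flat foot, 65 mm from its centre; z along the punch towards the ball.
- punch_stand: Wooden punch stand, 75 mm (x) x 220 mm (y) x 50 mm high, screwed to the bench. Origin under its centre. Three holes 35 mm deep (floor 15 mm above the table) in a row along y, at +65 mm (16 mm wide, bevelled mouth: the slim punch's), 0 and -65 mm (the two stouter punches').
- switch_a: One of five switches in a row, 38 mm apart, in any order. Origin on the panel face at the rocker's middle; axes as the control box's (level, not tilted). A dark steel guard frame stands 30 mm out along the panel's normal: end plates 54 mm apart up the slope, side rails 26 mm apart and a middle bar 13 mm wide at its mouth (all 7 mm deep), leaving two windows of 20.5 x 26 mm centred 17 mm up and down the slope.
- switch_b: One of five switches in a row, 38 mm apart, in any order. Origin on the panel face at the rocker's middle; axes as the control box's (level, not tilted). A dark steel guard frame stands 30 mm out along the panel's normal: end plates 54 mm apart up the slope, side rails 26 mm apart and a middle bar 13 mm wide at its mouth (all 7 mm deep), leaving two windows of 20.5 x 26 mm centred 17 mm up and down the slope.
- switch_c: One of five switches in a row, 38 mm apart, in any order. Origin on the panel face at the rocker's middle; axes as the control box's (level, not tilted). A dark steel guard frame stands 30 mm out along the panel's normal: end plates 54 mm apart up the slope, side rails 26 mm apart and a middle bar 13 mm wide at its mouth (all 7 mm deep), leaving two windows of 20.5 x 26 mm centred 17 mm up and down the slope.
- switch_d: One of five switches in a row, 38 mm apart, in any order. Origin on the panel face at the rocker's middle; axes as the control box's (level, not tilted). A dark steel guard frame stands 30 mm out along the panel's normal: end plates 54 mm apart up the slope, side rails 26 mm apart and a middle bar 13 mm wide at its mouth (all 7 mm deep), leaving two windows of 20.5 x 26 mm centred 17 mm up and down the slope.
- switch_e: One of five switches in a row, 38 mm apart, in any order. Origin on the panel face at the rocker's middle; axes as the control box's (level, not tilted). A dark steel guard frame stands 30 mm out along the panel's normal: end plates 54 mm apart up the slope, side rails 26 mm apart and a middle bar 13 mm wide at its mouth (all 7 mm deep), leaving two windows of 20.5 x 26 mm centred 17 mm up and down the slope.
- rocker_a (a joint): White rocker of switch_a, 50 x 24 mm (rad): -0.26 off (lower half proud, face about 13.5 mm out from the panel at the lower window's centre), +0.26 on (lower half in, about 4 mm out); seated up to 2.5 mm higher or lower, not measured. Pressed there along the normal it resists with about 8 N, clicks over late, after 8 mm, and meets its stop at 9.5 mm: press till the stop is felt. Over 30 N cracks it.
- rocker_b (a joint): White rocker of switch_b, 50 x 24 mm (rad): -0.26 off (lower half proud, face about 13.5 mm out from the panel at the lower window's centre), +0.26 on (lower half in, about 4 mm out); seated up to 2.5 mm higher or lower, not measured. Pressed there along the normal it resists with about 8 N, clicks over late, after 8 mm, and meets its stop at 9.5 mm: press till the stop is felt. Over 30 N cracks it.
- rocker_c (a joint): White rocker of switch_c, 50 x 24 mm (rad): -0.26 off (lower half proud, face about 13.5 mm out from the panel at the lower window's centre), +0.26 on (lower half in, about 4 mm out); seated up to 2.5 mm higher or lower, not measured. Pressed there along the normal it resists with about 8 N, clicks over late, after 8 mm, and meets its stop at 9.5 mm: press till the stop is felt. Over 30 N cracks it.
- rocker_d (a joint): White rocker of switch_d, 50 x 24 mm (rad): -0.26 off (lower half proud, face about 13.5 mm out from the panel at the lower window's centre), +0.26 on (lower half in, about 4 mm out); seated up to 2.5 mm higher or lower, not measured. Pressed there along the normal it resists with about 8 N, clicks over late, after 8 mm, and meets its stop at 9.5 mm: press till the stop is felt. Over 30 N cracks it.
- rocker_e (a joint): White rocker of switch_e, 50 x 24 mm (rad): -0.26 off (lower half proud, face about 13.5 mm out from the panel at the lower window's centre), +0.26 on (lower half in, about 4 mm out); seated up to 2.5 mm higher or lower, not measured. Pressed there along the normal it resists with about 8 N, clicks over late, after 8 mm, and meets its stop at 9.5 mm: press till the stop is felt. Over 30 N cracks it.
- punch_mid: Brass dapping punch, shank 18 mm, ball 25 mm, 130 mm long, in the stand's middle hole; bystander. Origin at its foot.
- punch_fat: Brass dapping punch, shank 24 mm, ball 33 mm, 130 mm long, in the stand's last hole; bystander. Origin at its foot.
- dapping_block: Steel dapping block, 60 mm cube; bystander. Origin under its centre.
- bangle: Copper bangle lying flat, 74 mm across, 9 mm high; bystander. Origin under its centre.
- mold_block: Orange vulcanized rubber mold, 75 x 50 x 25 mm; bystander. Origin under its centre.
- hammer: Hammer lying on the table, about 200 mm long; bystander.
- bowl: Steel bowl, 110 mm across, 45 mm high; bystander. Origin under its centre.
- bench_brush: Bench brush lying on the table, about 190 mm long; bystander.

How it is judged:
By the outcome, as a careful person would: the job done as asked, in the order asked, and still so for the second after the job is handed in, with the robot touching nothing.
It also fails if it takes over 54 s, if anything falls off the work surface, if the arm or the gripper's body presses on something with over 40 N, if the wrist force passes 120 N, or if a joint passes its speed limit or range.

## Working session

There is one attempt and no reset: what is moved stays moved. The work goes in short steps, Python scripts to look and compute and a tool call to move; the robot and the scene stay as the last step left them, time stands still between calls to the robot, and variables do not carry over. Pictures are saved under pics/ and viewed, at most 10 in all, crops included, and the job is handed in when it is done.

Besides the shell and the picture viewer there is one more tool, called after ">>>" by a JSON object that holds its "method" and its "body", one argument or row to a line. servo_tool: Moves the arm, as the interface text tells. Shifts and turns lie within -1 to 1; 1 stands for 0.2 m of shift or 360 degrees of turn. Its arguments: {"type":"object","properties":{"rotation":{"type":"array","items":{"type":"array","items":{"type":"number","minimum":-1,"maximum":1}}},"slide":{"type":"array","items":{"type":"array","items":{"type":"number","minimum":-1,"maximum":1}}},"grip":{"type":"array","items":{"type":"number"}}},"required":["rotation","slide","grip"]}

```bash
mkdir -p pics; cat > h.py <<'E'
import numpy as np, cv2
from bench import read_state, get_image, job_done
def cap(n,f):
    d=get_image(n); np.savez('%s.npz'%f,**d); return d
def load(f): return dict(np.load('%s.npz'%f))
def world(d,u,v,z=None):
    # depth image -> world point(s)
    R=cv2.Rodrigues(d['rvec'])[0]; t=d['tvec'].ravel()
    z=d['depth'][v,u] if z is None else z
    p=np.linalg.inv(d['camera_matrix'])@np.array([u,v,1.0])*z
    return R.T@(p-t)
def cloud(d):
    R=cv2.Rodrigues(d['rvec'])[0]; t=d['tvec'].ravel()
    v,u=np.mgrid[:420,:560]; z=d['depth']
    p=np.stack([u,v,np.ones_like(u)],-1)@np.linalg.inv(d['camera_matrix']).T*z[...,None]
    return (p-t)@R
def proj(d,p):
    return cv2.projectPoints(np.array(p,float).reshape(-1,3),d['rvec'],d['tvec'],d['camera_matrix'],None)[0].reshape(-1,2)
E
python3 - <<'E'
from h import *
for n in('top','side'):
    d=cap(n,n+'0'); cv2.imwrite(f'pics/{n}0.png',d['image'][...,::-1]); R=cv2.Rodrigues(d['rvec'])[0]; print(n,-R.T@d['tvec'].ravel(),R[2],d['camera_matrix'][0,0])
print(read_state())
E
```

```text
top [ 399.99128986 -102.65108898 1406.63384841] [ 0.07287774 -0.006005   -0.9973228 ] 481.7633281638611
side [207.10935762 826.79485376 737.91027184] [ 0.25181164 -0.78854492 -0.56105954] 475.9191522095573
{'clock': 0.1, 'joints': array([-1.09139909e+00,  3.85475585e-01,  6.75937373e-03, -4.27121654e-04,
       -1.19401125e+00, -2.58580512e-01]), 'joint_vel': array([-0.00051278, -0.00133281,  0.00282184,  0.00279561,  0.00083196,
        0.00120119]), 'joint_efforts': array([-8.33311242e-05, -3.93318808e+01,  1.88930637e+01,  4.19799596e+00,
       -2.57440814e-03,  5.67423868e-06]), 'position': array([ 136.77816256, -609.31104835,  230.33338784]), 'ee_rot': array([-1.10105844e-01,  9.93919379e-01,  9.72173970e-04, -1.63110989e-04]), 'contact_force': array([ 0.46633924, -0.16698728,  0.11658776]), 'wrist_torque': array([-0.05870004,  0.0376385 , -0.03758466]), 'grasp_force': 0.0, 'gripper_width': 85.33164569169844}
```

View pics/top0.png

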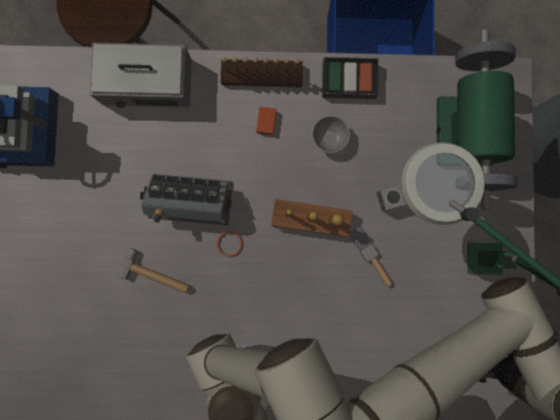

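View pics/side0.png

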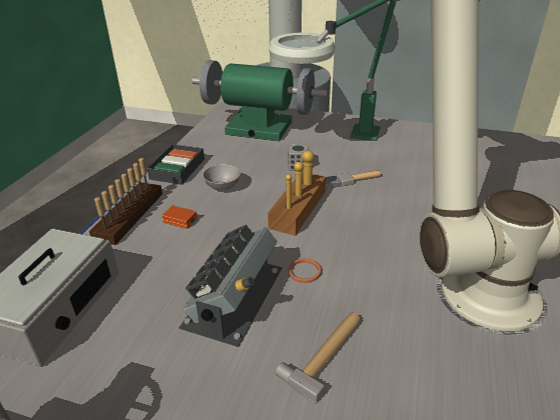

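The top view shows the box at about (185,198), the stand at (312,217) with the slim punch at the left end (289,212). In the side view the box is at (230,280) and the slim punch's ball at (289,177).

```bash
python3 - <<'E'
from h import *
a=load('top0'); b=load('side0')
c1=cv2.resize(a['image'][165:230,135:240],None,fx=7,fy=7,interpolation=cv2.INTER_CUBIC)
c2=cv2.resize(b['image'][215:330,170:290],None,fx=5,fy=5,interpolation=cv2.INTER_CUBIC)
cv2.imwrite('pics/c1.png',np.clip(c1[...,::-1]*1.6,0,255)); cv2.imwrite('pics/c2.png',np.clip(c2[...,::-1]*1.3,0,255))
for d,u,v in((a,289,212),(a,313,216),(a,337,220),(b,289,177),(a,185,198)):
    print(world(d,u,v))
E
```

```text
[ 482.82189873 -127.85359639  146.95368067]
[ 473.68128879 -190.83381818  148.65013022]
[ 464.77219599 -254.0911257   146.39420768]
[ 478.40576194 -120.23980167  141.02931748]
[516.65981504 152.99599902 109.27736156][ WARN:0@0.588] global loadsave.cpp:1063 imwrite_ Unsupported depth image for selected encoder is fallbacked to CV_8U.
```

View pics/c1.png

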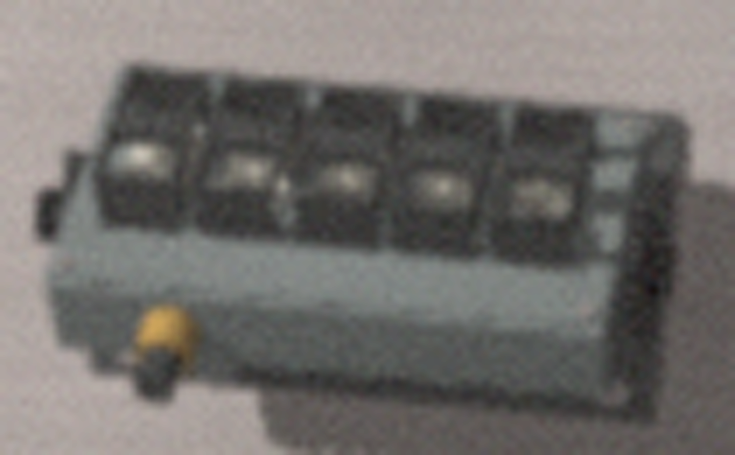

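View pics/c2.png

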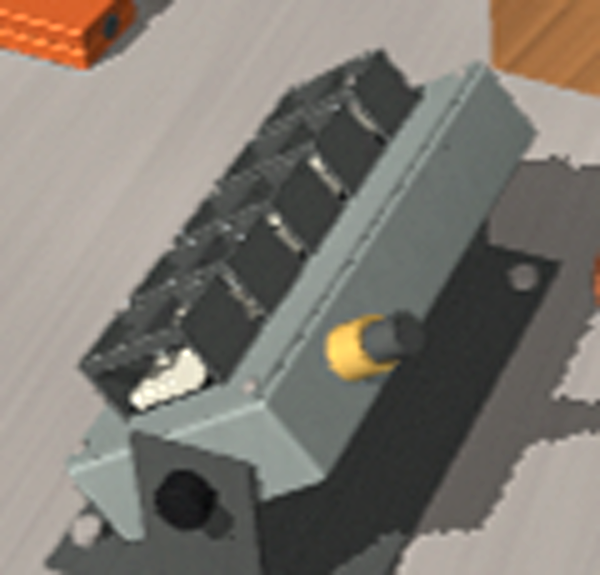

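The top crop shows five guards, the leftmost (+y) rocker a bit brighter. The side crop shows the nearest rocker from outside, but not clearly whether it is on or off. I'll settle that with the depth in the panel frame.

```bash
cat > pf.py <<'E'
from h import *
from scipy.optimize import least_squares
def fit(d,box):
    P=cloud(d); u0,u1,v0,v1=box
    Q=P[v0:v1,u0:u1].reshape(-1,3); Q=Q[d['depth'][v0:v1,u0:u1].ravel()>0]
    return Q
E
python3 - <<'E'
from pf import *
a=load('top0'); b=load('side0')
Q={'top':fit(a,(125,250,160,235)),'side':fit(b,(165,300,215,345))}
for n,q in Q.items():
    # plane yaw from normals: RANSAC plane with known tilt
    best=(0,)
    q=q[(q[:,2]>20)]
    for psi in np.radians(np.arange(-20,21,.5)):
        N=np.array([.605*np.cos(psi),.605*np.sin(psi),.796]); s=q@N
        h,e=np.histogram(s,np.arange(s.min(),s.max(),1.)); 
        h2=np.convolve(h,np.ones(4),'same')
        # y-extent std penalised? report the best 
        k=h2.argmax()
        if h2[k]>best[0]: best=(h2[k],np.degrees(psi),e[k]+.5)
    print(n,len(q),best)
P=cloud(a)
# guard tops / box ends in top view; stand edges
for z0,z1,name in((46,54,'stand'),):
  for n,q,r in(('top',a,(265,360,190,245)),('side',b,(260,335,160,240))):
    s=fit(q,r); s=s[(s[:,2]>z0)&(s[:,2]<z1)]
    print(name,n,len(s),cv2.minAreaRect(s[:,:2].astype(np.float32)),np.median(s[:,2]))
E
```

```text
top 3457 (np.float64(752.0), np.float64(-4.5), np.float64(384.15744436909125))
side 5740 (np.float64(831.0), np.float64(-3.5), np.float64(384.14332221106906))
stand top 1461 ((475.3175048828125, -192.88662719726562), (219.78469848632812, 75.20590209960938), 82.69409942626953) 50.510619583523265
stand side 1088 ((473.07135009765625, -190.80819702148438), (226.78073120117188, 76.75799560546875), 82.4991455078125) 49.460582974027695
```

```bash
cat >> pf.py <<'E'
def axes(deg):
    c,s=np.cos(np.radians(deg)),np.sin(np.radians(deg)); Rz=np.array([[c,-s,0],[s,c,0],[0,0,1]])
    return Rz@[-.796,0,.605],Rz@[0,1,0],Rz@[.605,0,.796]   # up, along row, normal
E
python3 - <<'E'
from pf import *
a=load('top0'); b=load('side0')
for n,d,r in(('top',a,(125,250,160,235)),('side',b,(165,300,215,345))):
    q=fit(d,r); q=q[q[:,2]>20]
    for deg in(-4,-5,-6):
        U,V,N=axes(deg); s=q@N
        h,e=np.histogram(s,np.arange(340,430,2)); print(n,deg,dict(zip(e.astype(int),h)))
    U,V,N=axes(-5); s=q@N
    out=[]
    for lo,hi in((380,388),(410,418)):
        m=(s>lo)&(s<hi); 
        print(n,lo,m.sum(),'u',np.percentile(q[m]@U,[0,1,50,99,100]).round(1),'v',np.percentile(q[m]@V,[0,1,50,99,100]).round(1))
E
```

```text
top -4 {np.int64(340): np.int64(9), np.int64(342): np.int64(18), np.int64(344): np.int64(34), np.int64(346): np.int64(28), np.int64(348): np.int64(33), np.int64(350): np.int64(33), np.int64(352): np.int64(42), np.int64(354): np.int64(38), np.int64(356): np.int64(40), np.int64(358): np.int64(46), np.int64(360): np.int64(55), np.int64(362): np.int64(41), np.int64(364): np.int64(62), np.int64(366): np.int64(54), np.int64(368): np.int64(71), np.int64(370): np.int64(82), np.int64(372): np.int64(55), np.int64(374): np.int64(52), np.int64(376): np.int64(58), np.int64(378): np.int64(82), np.int64(380): np.int64(168), np.int64(382): np.int64(333), np.int64(384): np.int64(404), np.int64(386): np.int64(222), np.int64(388): np.int64(109), np.int64(390): np.int64(75), np.int64(392): np.int64(73), np.int64(394): np.int64(60), np.int64(396): np.int64(55), np.int64(398): np.int64(57), np.int64(400): np.int64(63), np.int64(402): np.int64(55), np.int64(404): np.int64(61), np.int64(406): np.int64(74), np.int64(408): np.int64(92), np.int64(410): np.int64(129), np.int64(412): np.int64(197), np.int64(414)
[... 6309 characters left out ...]
int64(67), np.int64(392): np.int64(73), np.int64(394): np.int64(65), np.int64(396): np.int64(67), np.int64(398): np.int64(77), np.int64(400): np.int64(117), np.int64(402): np.int64(161), np.int64(404): np.int64(245), np.int64(406): np.int64(318), np.int64(408): np.int64(158), np.int64(410): np.int64(9), np.int64(412): np.int64(0), np.int64(414): np.int64(0), np.int64(416): np.int64(0), np.int64(418): np.int64(0), np.int64(420): np.int64(0), np.int64(422): np.int64(0), np.int64(424): np.int64(0), np.int64(426): np.int64(0)}
side 380 680 u [-408.4 -390.6 -329.9 -303.6 -300.8] v [ 97.5 101.2 217.3 317.4 320.7]
side 410 173 u [-391.1 -390.5 -359.  -328.9 -328.2] v [112.9 114.7 166.7 286.6 297.9]
```

```bash
python3 - <<'E'
from pf import *
a=load('top0'); b=load('side0')
U,V,N=axes(-5)
for n,d,r in(('top',a,(125,250,160,235)),('side',b,(165,300,215,345))):
    q=fit(d,r); q=q[q[:,2]>20]; u,v,s=q@U+358.7,q@V-204.5,q@N
    m0=np.median(s[abs(s-381)<4])
    # panel strips only (outside guards)
    for nm,m in(('panel',(abs(s-m0)<4)&(abs(u)>36)&(abs(u)<56)&(abs(v)<106)),('guard',(abs(s-m0-30)<3)&(abs(u)<34))):
        A=np.c_[u[m],v[m],np.ones(m.sum())]; c=np.linalg.lstsq(A,s[m],rcond=None)[0]
        print(n,nm,m.sum(),c.round(3),'yaw from slope',-5+np.degrees(c[1]/.605).round(2))
    # guard top edge yaw: u of lower/upper edge vs v
    m=(abs(s-m0-30)<4)
    print('rect',cv2.minAreaRect(np.c_[u[m],v[m]].astype(np.float32)))
    for lab,lo,hi in(('low',-27,-7),('up',7,27)):
        o=[]
        for k in range(-2,3):
            m=(abs(v-38*k)<11)&(u>lo)&(u<hi)&(s<m0+22)&(s>m0-3)
            o.append((k,int(m.sum()),[(w,round(float(np.median(s[m&(abs(u-w)<2.5)])-m0),1)) for w in range(lo+2,hi,4) if (m&(abs(u-w)<2.5)).sum()>3]))
        print(lab); [print('  ',x) for x in o]
E
```

```text
top panel 483 [-6.00000e-03 -7.00000e-03  3.82204e+02] yaw from slope -5.64
top guard 509 [ 4.00000e-03 -7.00000e-03  4.11784e+02] yaw from slope -5.62
rect ((-0.5362319946289062, -0.525238037109375), (183.7618865966797, 66.64749908447266), 88.81024932861328)
low
   (-2, 11, [(-13, 6.5), (-9, 7.1)])
   (-1, 14, [(-13, 5.1), (-9, 6.0)])
   (0, 12, [(-25, 15.4), (-9, 4.7)])
   (1, 8, [(-9, 5.8)])
   (2, 16, [(-25, 18.3), (-9, 6.2)])
up
   (-2, 25, [(25, 9.8)])
   (-1, 25, [(25, 11.6)])
   (0, 16, [(25, 10.6)])
   (1, 8, [(25, 12.2)])
   (2, 9, [(9, 11.4), (25, 11.9)])
side panel 488 [-9.00000e-03 -7.00000e-03  3.79935e+02] yaw from slope -5.6899999999999995
side guard 670 [-1.00000e-03 -7.00000e-03  4.09206e+02] yaw from slope -5.63
rect ((-0.7539997100830078, 1.3031158447265625), (185.41297912597656, 63.91221237182617), 89.42271423339844)
low
   (-2, 1, [])
   (-1, 0, [])
   (0, 1, [])
   (1, 1, [])
   (2, 47, [(-25, 8.2), (-21, 5.9), (-17, 5.9), (-13, 6.3), (-9, 6.2)])
up
   (-2, 29, [(17, 12.8), (25, 12.1)])
   (-1, 20, [(25, 10.3)])
   (0, 8, [(25, 10.1)])
   (1, 8, [(25, 17.3)])
   (2, 6, [])
```

```bash
python3 - <<'E'
from pf import *
for n in('top','side'):
    L=[get_image(n) for _ in range(10)]; d=L[0]
    D=np.stack([x['depth'] for x in L]); print(n,'noise',np.median(D.std(0)), 'img noise',np.stack([x['image'] for x in L]).astype(float).std(0).mean())
    d['image']=np.mean([x['image'] for x in L],0); d['depth']=np.median(D,0); np.savez(n+'avg.npz',**d)
U,V,N=axes(-5.6)
ref={'top':382.2,'side':379.9}
for n in('top','side'):
    d=load(n+'avg'); P=cloud(d); u,v,s=P@U,P@V,P@N
    g=(abs(u+350)<60)&(abs(v-204)<120)&(P[...,2]>20)
    m=g&(abs(s-ref[n]-2.3)<6); s0=np.median(s[g&(abs(s-s[g&(abs(s-ref[n])<9)].mean())<20)&(abs(s-ref[n])<9)])
    top=g&(abs(s-s0-30)<3); uc=(np.percentile(u[top],1)+np.percentile(u[top],99))/2; vc=(np.percentile(v[top],.5)+np.percentile(v[top],99.5))/2
    print(n,'s0',s0,'uc',uc,'vc',vc)
    I=d['image']; sat=I.max(-1)-I.min(-1); br=I.mean(-1)
    for k in range(-2,3):
        w=g&(abs(v-vc-38*k)<13)&(abs(u-uc)<26)&(s-s0<20)&(s-s0>1)
        x=u[w]-uc; y=s[w]-s0; B=br[w]
        i=np.argsort(x)
        print(k,w.sum(),'slope',np.polyfit(x[abs(x)<14],y[abs(x)<14],1).round(2) if (abs(x)<14).sum()>4 else '', [(int(x[j]),round(float(y[j]),1),int(B[j])) for j in i[::max(1,len(i)//14)]])
E
```

```text
top noise 2.7080758 img noise 1.7248211870156263
side noise 2.204929 img noise 0.6367609179062677
top s0 381.33639762097425 uc -358.217276168514 vc 209.18588424824367
-2 33 slope [0.34 8.94] [(-21, 3.1, 38), (-13, 5.2, 60), (-11, 6.8, 71), (-9, 7.4, 60), (-7, 7.9, 61), (-7, 7.8, 66), (-6, 6.6, 65), (-4, 7.2, 69), (-3, 7.3, 67), (-3, 1.7, 38), (-3, 7.5, 65), (0, 9.2, 73), (1, 3.2, 36), (3, 11.2, 58), (4, 11.0, 56), (6, 12.3, 53), (9, 14.9, 64)]
-1 36 slope [0.22 6.48] [(-16, 5.5, 40), (-12, 1.5, 37), (-11, 6.1, 47), (-10, 4.6, 75), (-10, 6.5, 56), (-9, 4.3, 58), (-8, 4.8, 63), (-6, 5.6, 91), (-5, 5.2, 67), (-3, 5.0, 64), (-2, 6.4, 64), (-2, 5.6, 82), (-1, 5.1, 65), (0, 2.2, 38), (1, 7.1, 61), (3, 8.0, 60), (4, 9.2, 63), (6, 10.1, 52)]
0 31 slope [0.28 5.76] [(-14, 5.0, 42), (-9, 4.5, 60), (-8, 3.8, 77), (-8, 4.1, 70), (-7, 4.7, 65), (-5, 4.9, 64), (-4, 4.4, 89), (-4, 2.3, 61), (-2, 2.4, 75), (-2, 3.9, 69), (0, 5.6, 64), (1, 5.8, 38), (4, 4.8, 37), (5, 7.4, 58), (6, 8.4, 55), (7, 9.0, 52)]
1 31 slope [-0.27  2.5 ] [(-25, 12.8, 38), (-20, 3.4, 40), (-9, 6.8, 43), (-7, 6.2, 61), (-7, 5.2
[... 1047 characters left out ...]
[(-21, 1.9, 108), (18, 1.3, 33), (18, 13.5, 114), (18, 3.2, 61), (18, 14.9, 98), (18, 6.3, 86), (19, 10.7, 98), (20, 5.0, 103), (20, 8.1, 102), (21, 13.1, 87), (22, 10.2, 75)]
1 14 slope [-0.13  2.77] [(-18, 12.5, 70), (-18, 11.4, 83), (-18, 12.4, 137), (-17, 12.2, 80), (-3, 4.7, 91), (-2, 3.3, 73), (-1, 2.4, 85), (1, 2.1, 65), (1, 1.8, 64), (3, 1.6, 92), (8, 2.0, 70), (11, 1.8, 78), (14, 1.6, 86), (18, 1.6, 84)]
2 107 slope [0.04 5.38] [(-25, 8.9, 36), (-25, 14.9, 45), (-20, 3.5, 193), (-17, 2.8, 177), (-14, 6.1, 171), (-12, 6.2, 78), (-9, 6.1, 87), (-7, 5.7, 173), (-4, 3.8, 174), (1, 1.5, 170), (7, 7.4, 172), (9, 11.0, 166), (14, 2.5, 159), (17, 9.0, 172), (19, 11.3, 175), (22, 10.6, 159)]
```

The second switch from the +y end (k=+1) is the off one. Its slope is negative, and the side view puts its lower face 12.4 mm out. Next I'll triangulate the slim punch's ball and work out the targets.

```bash
cat >> pf.py <<'E'
U,V,N=axes(-5.6)
def pan(u,v,n,uc=-358.0,vc=210.5,n0=380.0): return (uc+u)*U+(vc+v)*V+(n0+n)*N
E
python3 - <<'E'
from pf import *
a=load('topavg'); b=load('sideavg')
# ball blob in each view
pts=[]
for n,d,(x,y) in(('top',a,(289,212)),('side',b,(289,177))):
    I=d['image'][y-9:y+10,x-9:x+10]; m=(I[...,0]-I[...,2]>35).astype(np.uint8)
    print(n); print('\n'.join(''.join('#' if q else '.' for q in r) for r in m))
    P=cloud(d); 
    if n=='side':
        # shank surface points
        Q=P[y+6:y+30,x-8:x+9]; J=d['image'][y+6:y+30,x-8:x+9]; k=(Q[...,2]>60)&(Q[...,2]<125)&(abs(Q[...,1]+124)<12)&(abs(Q[...,0]-481)<14)
        q=Q[k]; R=cv2.Rodrigues(d['rvec'])[0]; w=R[2]*[1,1,0]; w/=np.linalg.norm(w)
        print('shank mean surf',q.mean(0),'centre',q.mean(0)+w*5, len(q))
for u,v in((-17,38),):
    for n in (4,13.5,30,60): print(n,pan(u,v,n).round(1))
print('centre',pan(0,0,0), U,V,N)
for n,d in(('top',a),('side',b)): print(n,proj(d,[pan(-17,38,30),[482,-127.3,138]]).round(1))
E
```

```text
top
###################
###################
###################
###################
###################
###################
###################
###################
###################
###################
###################
######.####..######
######........#####
#######........####
###########......##
#############......
##############.....
################...
###################
side
..............#####
...............####
...............####
...............####
...............####
...............####
.......###.....####
......#####....####
.....#######...####
.....#######...####
......#####....####
......#####....####
......#####...#####
......#####..######
......#############
......#############
......#############
......#############
......#############
shank mean surf [ 480.31077176 -122.18223024   92.39052875] centre [ 481.83178594 -126.94526665   92.39052875] 86
4 [552.5 195.5  78.8]
13.5 [558.3 195.   86.4]
30 [568.2 194.   99.5]
60 [586.3 192.2 123.4]
centre [532.95194137 159.25305526  85.89      ] [-0.79220101  0.07767599  0.605     ] [0.0975829 0.9952274 0.       ] [ 0.60211258 -0.05903765  0.796     ]
top [[171.4 179.2]
 [288.7 212.5]]
side [[202.3 267.3]
 [288.4 176.4]]
```

>>> {"method": "servo_tool", "body": {
  "rotation": [
    [0,0,0.1],
    [0,0,0.1],
    [0,0,0.1],
    [0,0,0.1]
  ],
  "slide": [
    [0.575,0.805,0],
    [0.575,0.805,0],
    [0.575,0.805,0],
    [0.575,0.805,0]
  ],
  "grip": [1,1,1,1]
}}

```text
clock: 1.6
position: [253.5, -446.3, 232.0]
ee_rot: [-0.415, 0.91, -0.0, 0.0]
contact_force: [0.0, -0.2, -0.2]
gripper_width: 85.5
grasp_force: 0.0
```

>>> {"method": "servo_tool", "body": {
  "rotation": [
    [0,0,0.0947],
    [0,0,0.0947],
    [0,0,0.0947],
    [0,0,0.0947]
  ],
  "slide": [
    [0.575,0.805,0],
    [0.575,0.805,0],
    [0.575,0.805,0],
    [0.575,0.805,0]
  ],
  "grip": [1,1,1,1]
}}

```text
clock: 2.1
position: [368.6, -285.4, 231.8]
ee_rot: [-0.663, 0.748, -0.0, 0.0]
contact_force: [0.3, -1.2, 1.7]
gripper_width: 85.4
grasp_force: 0.0
```

>>> {"method": "servo_tool", "body": {
  "rotation": [
    [0,0,0],
    [0,0,0],
    [0,0,0],
    [0,0,0],
    [0,0,0]
  ],
  "slide": [
    [0.575,0.803,0],
    [0.575,0.803,0],
    [0.575,0.803,0],
    [0.575,0.803,0],
    [0.575,0.803,0]
  ],
  "grip": [1,1,1,1,1]
}}

```text
clock: 2.72
position: [481.8, -127.3, 231.1]
ee_rot: [-0.661, 0.75, 0.0, -0.0]
contact_force: [-0.8, 0.1, 0.4]
gripper_width: 85.3
grasp_force: 0.0
```

```bash
python3 - <<'E'
from h import *
from scipy.spatial.transform import Rotation as Ro
s=read_state(); print(s['clock'],s['position'],s['joints'].round(3),s['contact_force'].round(2)); print(Ro.from_quat(s['ee_rot']).as_matrix().round(4))
E
```

```text
2.725 [ 481.81233197 -127.33826656  231.05045201] [ 0.068  0.169 -0.295  0.    -1.108 -0.195] [-0.75  0.13  0.37]
[[-1.262e-01 -9.920e-01 -9.000e-04]
 [-9.920e-01  1.262e-01 -1.000e-04]
 [ 2.000e-04  9.000e-04 -1.000e+00]]
```

>>> {"method": "servo_tool", "body": {
  "rotation": [
    [0,0,0],
    [0,0,0],
    [0,0,0],
    [0,0,0],
    [0,0,0]
  ],
  "slide": [
    [0,0,-0.25],
    [0,0,-0.5],
    [0,0,-0.74],
    [0,0,-0.74],
    [0,0,-0.74]
  ],
  "grip": [1,1,1,1,1]
}}

```text
clock: 3.35
position: [482.9, -128.3, 85.1]
ee_rot: [-0.661, 0.751, -0.001, 0.001]
contact_force: [0.7, -0.6, 0.1]
gripper_width: 85.7
grasp_force: 0.0
```

>>> {"method": "servo_tool", "body": {
  "rotation": [
    [0,0,0],
    [0,0,0],
    [0,0,0],
    [0,0,0],
    [0,0,0],
    [0,0,0],
    [0,0,0],
    [0,0,0]
  ],
  "slide": [
    [0,0,0],
    [0,0,0],
    [0,0,0],
    [0,0,0],
    [0,0,0],
    [0,0,0],
    [0,0,0],
    [0,0,0]
  ],
  "grip": [-1,-1,-1,-1,-1,-1,-1,-1]
}}

```text
clock: 4.35
position: [482.4, -127.2, 83.7]
ee_rot: [-0.661, 0.75, -0.0, 0.0]
contact_force: [0.3, 0.5, 5.4]
gripper_width: 10.1
grasp_force: 58.6
```

>>> {"method": "servo_tool", "body": {
  "rotation": [
    [0,0,0],
    [0,0,0],
    [0,0,0],
    [0,0,0],
    [0,0,0]
  ],
  "slide": [
    [0,0,0.15],
    [0,0,0.35],
    [0,0,0.55],
    [0,0,0.7],
    [0,0,0.7]
  ],
  "grip": [-1,-1,-1,-1,-1]
}}

```text
clock: 4.97
position: [482.6, -127.1, 224.6]
ee_rot: [-0.661, 0.751, -0.001, 0.002]
contact_force: [-0.0, 0.5, -2.3]
gripper_width: 10.3
grasp_force: 59.1
```

```bash
python3 - <<'E'
from pf import *
s=read_state(); print(s['position'],s['contact_force'],s['gripper_width'],s['grasp_force'])
d=cap('side','s1'); cv2.imwrite('pics/s1.png',cv2.resize(d['image'][60:240,220:370],None,fx=3,fy=3,interpolation=cv2.INTER_CUBIC)[...,::-1])
p=s['position']; print(((proj(d,[p-[0,0,69],p,p+[0,0,61]])-[220,60])*3).round(1))
print('T',(pan(-17,38,60)+68*N).round(1))
E
```

```text
[ 482.58133691 -127.08541496  224.62498745] [-0.02120175  0.46556899 -2.25371719] 10.309745728904844 59.05159950256348
[[204.3 330.5]
 [204.1 253.7]
 [203.9 181.3]]
T [627.2 188.2 177.5]
```

View pics/s1.png

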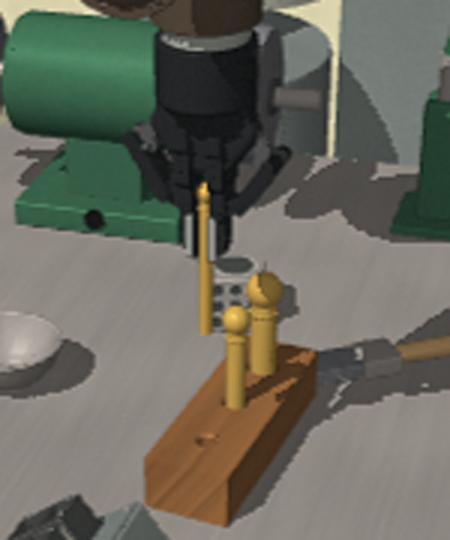

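The side crop shows the punch held straight, its foot at crop pixel (206,333), within 1 mm of the predicted spot.

>>> {"method": "servo_tool", "body": {
  "rotation": [
    [0.0101,0.103,0],
    [0.0101,0.103,0],
    [0.0101,0.103,0],
    [0.0101,0.103,0],
    [0.0101,0.103,0],
    [0.0101,0.103,0]
  ],
  "slide": [
    [0.2,0.2,0],
    [0.4,0.4,0],
    [0.6,0.6,0],
    [0.73,0.8,0],
    [0.73,0.8,0],
    [0.73,0.8,0]
  ],
  "grip": [-1,-1,-1,-1,-1,-1]
}}

```text
clock: 5.78
position: [627.4, 32.7, 220.7]
ee_rot: [-0.626, 0.711, 0.234, -0.22]
contact_force: [-0.8, 0.5, -0.9]
gripper_width: 10.1
grasp_force: 59.3
```

>>> {"method": "servo_tool", "body": {
  "rotation": [
    [0,0,0],
    [0,0,0],
    [0,0,0],
    [0,0,0],
    [0,0,0],
    [0,0,0]
  ],
  "slide": [
    [0,0.25,0],
    [0,0.5,0],
    [0,0.775,0],
    [0,0.775,-0.1],
    [0,0.775,-0.1],
    [0,0.775,-0.1]
  ],
  "grip": [-1,-1,-1,-1,-1,-1]
}}

```text
clock: 6.52
position: [627.9, 186.3, 204.9]
ee_rot: [-0.626, 0.712, 0.233, -0.217]
contact_force: [0.2, 0.1, -1.0]
gripper_width: 10.3
grasp_force: 59.3
```

```bash
cat > chk.py <<'E'
from pf import *
from scipy.spatial.transform import Rotation as Ro
s=read_state(); M=Ro.from_quat(s['ee_rot']).as_matrix(); p=s['position']
print(s['clock'],p.round(1),s['joints'].round(2),'F',s['contact_force'].round(1),'w',s['gripper_width'].round(1)); print('toolz vs -N',M[:,2].round(3),(-N).round(3),'deg',np.degrees(np.arccos(-M[:,2]@N)).round(2))
f=p+70*M[:,2]; c=pan(-17,38,0); e=f-c; print('foot in panel (u,v,n) rel window:',(e@U).round(1),(e@V).round(1),(e@N).round(1))
E
python3 - <<'E'
from chk import *
for n in('top','side'):
    d=cap(n,n+'2'); g=proj(d,[f,c+30*N]); x,y=g.mean(0).astype(int); x0,y0=x-45,y-38
    I=cv2.resize(d['image'][y0:y0+75,x0:x0+90],None,fx=5,fy=5,interpolation=cv2.INTER_CUBIC)
    cv2.imwrite(f'pics/{n}2.png',np.clip(I[...,::-1]*1.5,0,255).astype(np.uint8)); print(n,(x0,y0),((g-[x0,y0])*5).round(0).tolist())
a,b=[cv2.imread(f'pics/{n}2.png') for n in('top','side')]
cv2.imwrite('pics/two2.png',np.vstack([a[50:340],b[50:340]]))
E
```

```text
Traceback (most recent call last):
  File "chk.py", line 4, in <module>
    print(s['clock'],p.round(1),s['joints'].round(2),'F',s['contact_force'].round(1),'w',s['gripper_width'].round(1)); print('toolz vs -N',M[:,2].round(3),(-N).round(3),'deg',np.degrees(np.arccos(-M[:,2]@N)).round(2))
                                                                                         ^^^^^^^^^^^^^^^^^^^^^^^^
AttributeError: 'float' object has no attribute 'round'
```

```bash
sed -i "s/s\['gripper_width'\].round(1)/round(s['gripper_width'],1)/" chk.py
python3 - <<'E'
from chk import *
for n in('top','side'):
    d=cap(n,n+'2'); g=proj(d,[f,c+30*N]); x,y=g.mean(0).astype(int); x0,y0=x-45,y-38
    I=cv2.resize(d['image'][y0:y0+75,x0:x0+90],None,fx=5,fy=5,interpolation=cv2.INTER_CUBIC)
    cv2.imwrite(f'pics/{n}2.png',np.clip(I[...,::-1]*1.5,0,255).astype(np.uint8)); print(n,(x0,y0),((g-[x0,y0])*5).round(0).tolist())
a,b=[cv2.imread(f'pics/{n}2.png') for n in('top','side')]
cv2.imwrite('pics/two2.png',np.vstack([a[50:340],b[50:340]]))
E
```

```text
6.525 [627.9 186.3 204.9] [ 0.39  0.79  0.63 -0.32 -1.98 -0.56] F [ 0.2  0.1 -1. ] w 10.3
toolz vs -N [-0.601  0.06  -0.797] [-0.602  0.059 -0.796] deg 1.09
foot in panel (u,v,n) rel window: 15.8 -1.8 80.3
top (np.int64(125), np.int64(136)) [[219.0, 170.0], [232.0, 216.0]]
side (np.int64(152), np.int64(218)) [[201.0, 137.0], [252.0, 247.0]]
```

View pics/two2.png

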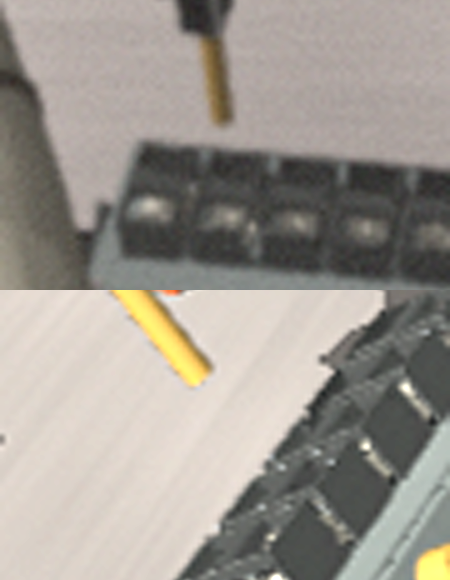

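Top view: the foot is at (222,120) and the target window at about (237,165). Side view: the foot is at (200,378), and all of these match the predictions to about 1 px. I'll move onto the window's axis, still outside the guard.

>>> {"method": "servo_tool", "body": {
  "rotation": [
    [0,0,0],
    [0,0,0],
    [0,0,0],
    [0,0,0],
    [0,0,0],
    [0,0,0]
  ],
  "slide": [
    [0.063,0,-0.048],
    [0,0.005,-0.13],
    [-0.057,0.011,-0.207],
    [-0.057,0.011,-0.207],
    [-0.057,0.011,-0.207],
    [-0.057,0.011,-0.207]
  ],
  "grip": [-1,-1,-1,-1,-1,-1]
}}

```text
clock: 7.38
position: [617.4, 189.9, 162.5]
ee_rot: [-0.626, 0.711, 0.233, -0.217]
contact_force: [0.1, 0.1, -0.8]
gripper_width: 10.4
grasp_force: 59.3
```

```bash
python3 - <<'E'
from chk import *
for n in('top','side'):
    d=cap(n,n+'3'); g=proj(d,[f,c+30*N]); x,y=g.mean(0).astype(int); x0,y0=x-35,y-28
    I=cv2.resize(d['image'][y0:y0+50,x0:x0+80],None,fx=7,fy=7,interpolation=cv2.INTER_CUBIC)
    cv2.imwrite(f'pics/{n}3.png',np.clip(I[...,::-1]*1.5,0,255).astype(np.uint8)[:290]); print(n,((g-[x0,y0])*7).round(0).tolist())
cv2.imwrite('pics/two3.png',np.vstack([cv2.imread(f'pics/{n}3.png') for n in('top','side')]))
E
```

```text
7.375 [617.4 189.9 162.5] [ 0.4   0.8   0.54 -0.31 -1.89 -0.54] F [ 0.1  0.1 -0.8] w 10.4
toolz vs -N [-0.601  0.06  -0.797] [-0.602  0.059 -0.796] deg 1.09
foot in panel (u,v,n) rel window: -1.3 0.8 40.0
top [[244.0, 191.0], [248.0, 211.0]]
side [[236.0, 189.0], [261.0, 212.0]]
```

View pics/two3.png

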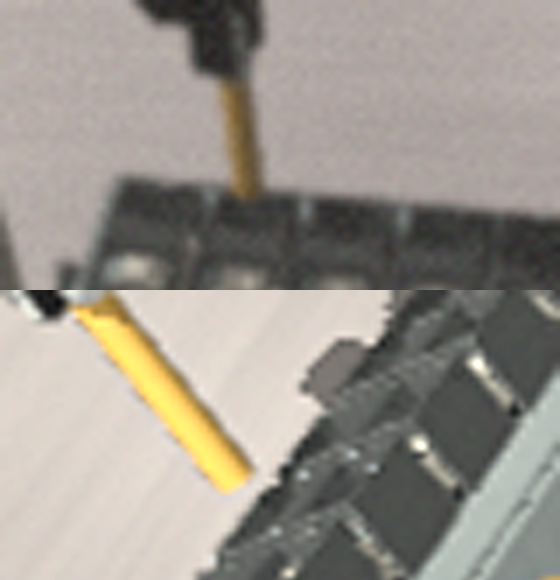

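Top view: the foot at (250,192) is centred on the second cell, which spans x 208–300. The side view agrees with the prediction to within half a pixel. Now I'll enter the window.

>>> {"method": "servo_tool", "body": {
  "rotation": [
    [0,0,0],
    [0,0,0],
    [0,0,0],
    [0,0,0],
    [0,0,0]
  ],
  "slide": [
    [-0.005,0,0.004],
    [-0.03,0.003,-0.026],
    [-0.055,0.005,-0.06],
    [-0.071,0.007,-0.083],
    [-0.071,0.007,-0.083]
  ],
  "grip": [-1,-1,-1,-1,-1]
}}

```text
clock: 8.1
position: [601.8, 191.4, 144.8]
ee_rot: [-0.626, 0.711, 0.234, -0.219]
contact_force: [0.2, -0.5, -0.9]
gripper_width: 10.7
grasp_force: 59.3
```

```bash
python3 chk.py
```

```text
8.1 [601.8 191.4 144.8] [ 0.41  0.79  0.47 -0.31 -1.83 -0.53] F [ 0.2 -0.5 -0.9] w 10.7
toolz vs -N [-0.604  0.059 -0.795] [-0.602  0.059 -0.796] deg 1.09
foot in panel (u,v,n) rel window: 0.7 0.7 16.5
```

>>> {"method": "servo_tool", "body": {
  "rotation": [
    [0,0,0],
    [0,0,0],
    [0,0,0],
    [0,0,0],
    [0,0,0],
    [0,0,0]
  ],
  "slide": [
    [-0.003,0.0003,-0.004],
    [-0.006,0.0006,-0.008],
    [-0.009,0.0009,-0.012],
    [-0.012,0.0012,-0.016],
    [-0.015,0.0015,-0.02],
    [-0.015,0.0015,-0.02]
  ],
  "grip": [-1,-1,-1,-1,-1,-1]
}}

```text
clock: 8.85
position: [599.2, 191.7, 141.3]
ee_rot: [-0.626, 0.711, 0.234, -0.218]
contact_force: [0.3, 0.3, -1.8]
gripper_width: 10.5
grasp_force: 59.3
```

```bash
echo "print('Fn',s['contact_force']@N,s['wrist_torque'].round(2))" >> chk.py; python3 chk.py
```

```text
8.85 [599.2 191.7 141.3] [ 0.41  0.79  0.46 -0.31 -1.82 -0.53] F [ 0.3  0.3 -1.8] w 10.5
toolz vs -N [-0.603  0.059 -0.796] [-0.602  0.059 -0.796] deg 1.09
foot in panel (u,v,n) rel window: 0.5 0.7 12.1
Fn -1.3022214640016223 [-0.14 -1.39 -0.05]
```

>>> {"method": "servo_tool", "body": {
  "rotation": [
    [0,0,0],
    [0,0,0],
    [0,0,0],
    [0,0,0]
  ],
  "slide": [
    [-0.003,0.0003,-0.004],
    [-0.006,0.0006,-0.008],
    [-0.009,0.0009,-0.012],
    [-0.009,0.0009,-0.012]
  ],
  "grip": [-1,-1,-1,-1]
}}

```text
clock: 9.35
position: [598.4, 191.8, 139.9]
ee_rot: [-0.627, 0.711, 0.233, -0.217]
contact_force: [4.4, 0.6, 3.7]
gripper_width: 10.7
grasp_force: 59.6
```

```bash
python3 chk.py|tail -2
```

```text
foot in panel (u,v,n) rel window: 0.2 0.8 10.5
Fn 5.6115187212114055 [-0.16 -1.53 -0.01]
```

>>> {"method": "servo_tool", "body": {
  "rotation": [
    [0,0,0],
    [0,0,0],
    [0,0,0],
    [0,0,0]
  ],
  "slide": [
    [-0.003,0.0003,-0.004],
    [-0.006,0.0006,-0.008],
    [-0.009,0.0009,-0.012],
    [-0.009,0.0009,-0.012]
  ],
  "grip": [-1,-1,-1,-1]
}}

```text
clock: 9.85
position: [597.1, 191.9, 136.4]
ee_rot: [-0.627, 0.712, 0.232, -0.216]
contact_force: [5.0, -1.2, 1.8]
gripper_width: 10.5
grasp_force: 59.9
```

```bash
python3 chk.py|tail -2
```

```text
foot in panel (u,v,n) rel window: -1.0 0.8 7.0
Fn 4.553933775130766 [-0.28 -2.43  0.06]
```

>>> {"method": "servo_tool", "body": {
  "rotation": [
    [0,0,0],
    [0,0,0],
    [0,0,0]
  ],
  "slide": [
    [-0.003,0.0003,-0.004],
    [-0.006,0.0006,-0.008],
    [-0.006,0.0006,-0.008]
  ],
  "grip": [-1,-1,-1]
}}

```text
clock: 10.22
position: [595.0, 192.2, 134.3]
ee_rot: [-0.626, 0.711, 0.233, -0.217]
contact_force: [3.5, -0.0, 0.8]
gripper_width: 10.7
grasp_force: 59.9
```

```bash
python3 chk.py|tail -2
```

```text
foot in panel (u,v,n) rel window: -0.3 0.9 4.0
Fn 2.7463060202313283 [-0.16 -2.14  0.05]
```

>>> {"method": "servo_tool", "body": {
  "rotation": [
    [0,0,0],
    [0,0,0]
  ],
  "slide": [
    [-0.003,0.0003,-0.004],
    [-0.003,0.0003,-0.004]
  ],
  "grip": [-1,-1]
}}

```text
clock: 10.48
position: [592.5, 192.3, 133.2]
ee_rot: [-0.626, 0.711, 0.235, -0.22]
contact_force: [0.2, 0.2, -2.1]
gripper_width: 10.3
grasp_force: 59.2
```

```bash
python3 chk.py|tail -2
```

```text
foot in panel (u,v,n) rel window: 1.3 0.7 1.5
Fn -1.5298284018918868 [-0.1  -1.4   0.02]
```

>>> {"method": "servo_tool", "body": {
  "rotation": [
    [0,0,0],
    [0,0,0]
  ],
  "slide": [
    [-0.003,0.0003,-0.004],
    [-0.003,0.0003,-0.004]
  ],
  "grip": [-1,-1]
}}

```text
clock: 10.72
position: [592.7, 192.4, 132.8]
ee_rot: [-0.626, 0.711, 0.234, -0.219]
contact_force: [-0.0, 0.0, -0.7]
gripper_width: 10.4
grasp_force: 59.2
```

```bash
python3 chk.py|tail -2
```

```text
foot in panel (u,v,n) rel window: 0.8 0.7 1.4
Fn -0.5827662937135639 [-0.19 -1.44 -0.04]
```

>>> {"method": "servo_tool", "body": {
  "rotation": [
    [0,0,0],
    [0,0,0]
  ],
  "slide": [
    [-0.0024,0.0002,-0.0032],
    [-0.0024,0.0002,-0.0032]
  ],
  "grip": [-1,-1]
}}

```text
clock: 10.98
position: [592.7, 192.4, 132.6]
ee_rot: [-0.626, 0.711, 0.234, -0.218]
contact_force: [0.1, -0.6, -1.7]
gripper_width: 10.2
grasp_force: 59.2
```

```bash
python3 chk.py|tail -2
```

```text
foot in panel (u,v,n) rel window: 0.6 0.8 1.2
Fn -1.2510937574575978 [-0.14 -1.4   0.02]
```

>>> {"method": "servo_tool", "body": {
  "rotation": [
    [0,0,0],
    [0,0,0]
  ],
  "slide": [
    [-0.0024,0.0002,-0.0032],
    [-0.0024,0.0002,-0.0032]
  ],
  "grip": [-1,-1]
}}

```text
clock: 11.22
position: [592.3, 192.4, 132.0]
ee_rot: [-0.626, 0.711, 0.234, -0.218]
contact_force: [-0.4, -0.1, -1.5]
gripper_width: 10.6
grasp_force: 59.2
```

```bash
python3 chk.py|tail -2
```

```text
foot in panel (u,v,n) rel window: 0.5 0.7 0.5
Fn -1.4107290619173993 [-0.14 -1.4   0.02]
```

>>> {"method": "servo_tool", "body": {
  "rotation": [
    [0,0,0],
    [0,0,0]
  ],
  "slide": [
    [-0.0024,0.0002,-0.0032],
    [-0.0024,0.0002,-0.0032]
  ],
  "grip": [-1,-1]
}}

```text
clock: 11.48
position: [592.2, 192.4, 131.8]
ee_rot: [-0.626, 0.711, 0.233, -0.218]
contact_force: [0.8, 0.3, 0.5]
gripper_width: 10.3
grasp_force: 59.4
```

```bash
python3 chk.py|tail -2
```

```text
foot in panel (u,v,n) rel window: 0.4 0.8 0.2
Fn 0.8719487102808667 [-0.12 -1.35 -0.02]
```

>>> {"method": "servo_tool", "body": {
  "rotation": [
    [0,0,0],
    [0,0,0]
  ],
  "slide": [
    [-0.0024,0.0002,-0.0032],
    [-0.0024,0.0002,-0.0032]
  ],
  "grip": [-1,-1]
}}

```text
clock: 11.72
position: [592.1, 192.4, 131.7]
ee_rot: [-0.627, 0.711, 0.233, -0.217]
contact_force: [3.0, -0.0, 3.9]
gripper_width: 10.0
grasp_force: 59.7
```

```bash
python3 chk.py|tail -2
```

```text
foot in panel (u,v,n) rel window: 0.3 0.8 0.1
Fn 4.958977795802955 [-0.07 -1.24 -0.02]
```

The stop is felt at about 6 N after the snap. I'll retract straight along the normal.

>>> {"method": "servo_tool", "body": {
  "rotation": [
    [0,0,0],
    [0,0,0],
    [0,0,0],
    [0,0,0]
  ],
  "slide": [
    [0.05,-0.005,0.066],
    [0.13,-0.0125,0.173],
    [0.21,-0.02,0.279],
    [0.21,-0.02,0.279]
  ],
  "grip": [-1,-1,-1,-1]
}}

```text
clock: 12.22
position: [634.2, 188.5, 186.8]
ee_rot: [-0.626, 0.711, 0.233, -0.217]
contact_force: [0.1, -1.1, -1.1]
gripper_width: 10.4
grasp_force: 59.3
```

>>> {"method": "servo_tool", "body": {
  "rotation": [
    [0,0,0],
    [0,0,0],
    [0,0,0],
    [0,0,0],
    [0,0,0]
  ],
  "slide": [
    [0,-0.1,0.2],
    [0,-0.35,0.2],
    [0,-0.6,0.2],
    [0,-0.8,0.2],
    [0,-0.8,0.2]
  ],
  "grip": [-1,-1,-1,-1,-1]
}}

```text
clock: 12.85
position: [632.1, 25.8, 225.0]
ee_rot: [-0.624, 0.712, 0.235, -0.219]
contact_force: [-0.1, -0.6, -1.5]
gripper_width: 10.5
grasp_force: 59.3
```

>>> {"method": "servo_tool", "body": {
  "rotation": [
    [-0.0101,-0.103,0],
    [-0.0101,-0.103,0],
    [-0.0101,-0.103,0],
    [-0.0101,-0.103,0],
    [-0.0101,-0.103,0],
    [-0.0101,-0.103,0],
    [-0.0101,-0.103,0]
  ],
  "slide": [
    [-0.2,-0.2,0],
    [-0.4,-0.4,0],
    [-0.6,-0.6,0],
    [-0.7575,-0.778,0],
    [-0.7575,-0.778,0],
    [-0.7575,-0.778,0],
    [-0.7575,-0.778,0]
  ],
  "grip": [-1,-1,-1,-1,-1,-1,-1]
}}

```text
clock: 13.72
position: [482.9, -126.2, 226.0]
ee_rot: [-0.661, 0.75, 0.0, -0.0]
contact_force: [-0.3, 1.4, -1.6]
gripper_width: 10.1
grasp_force: 59.2
```

```bash
python3 - <<'E'
from chk import *
for n in('top','side'):
    L=[get_image(n) for _ in range(10)]; d=L[0]; np.savez(n+'4.npz',**d)
    d['depth']=np.median([x['depth'] for x in L],0); 
    P=cloud(d); uu,vv,ss=P@U,P@V,P@N
    uc,vc,s0={'top':(-358.2,209.2,381.3),'side':(-357.4,212.1,378.4)}[n]
    for k in range(-2,3):
        w=(abs(vv-vc-38*k)<12)&(abs(uu-uc)<14)&(ss-s0<18)&(ss-s0>1.8)&(P[...,2]>20)
        if w.sum()>6: print(n,k,w.sum(),np.polyfit(uu[w]-uc,ss[w]-s0,1).round(2))
d=load('side4'); cv2.imwrite('pics/s4.png',cv2.resize(d['image'][60:240,220:370],None,fx=3,fy=3,interpolation=cv2.INTER_CUBIC)[...,::-1])
print(((proj(d,[p-[0,0,69]])-[220,60])*3).round(1))
E
```

```text
13.725 [ 482.9 -126.2  226. ] [ 0.07  0.17 -0.3  -0.   -1.1  -0.2 ] F [-0.3  1.4 -1.6] w 10.1
toolz vs -N [-0.001  0.    -1.   ] [-0.602  0.059 -0.796] deg 37.21
foot in panel (u,v,n) rel window: 76.9 -326.9 42.5
Fn -1.5593396368834633 [-0.02 -0.06 -0.02]
top 2 30 [0.31 6.26]
side 2 49 [0.07 5.67]
[[203.6 329.5]]
```

View pics/s4.png

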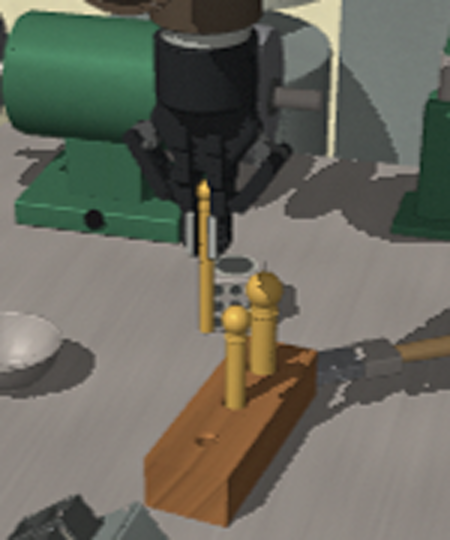

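The punch hasn't shifted in the grip; its foot is at the same crop pixel, (206,332). I'll check the switch before putting the punch back.

```bash
python3 - <<'E'
from chk import *
d=load('side4'); P=cloud(d); uu,vv,ss=P@U,P@V,P@N; B=d['image'].mean(-1)
for k in range(-2,3):
    w=(abs(vv-212.1-38*k)<13)&(abs(uu+357.4)<24)&(ss-378.4<20)&(ss-378.4>1)&(P[...,2]>20)
    x=uu[w]+357.4;y=ss[w]-378.4;i=np.argsort(x); print(k,w.sum(),[(int(x[j]),round(float(y[j]),1),int(B[w][j])) for j in i[::max(1,len(i)//10)]])
c2=cv2.resize(d['image'][215:330,170:290],None,fx=5,fy=5,interpolation=cv2.INTER_CUBIC); cv2.imwrite('pics/c4.png',np.clip(c2[...,::-1]*1.3,0,255).astype(np.uint8))
E
```

```text
14.725 [ 481.8 -127.2  226.6] [ 0.07  0.17 -0.3   0.   -1.1  -0.2 ] F [ 0.2  0.7 -1.7] w 10.4
toolz vs -N [ 0. -0. -1.] [-0.602  0.059 -0.796] deg 37.25
foot in panel (u,v,n) rel window: 78.0 -328.0 42.4
Fn -1.2332996564152763 [0.02 0.03 0.  ]
-2 13 [(-20, 3.4, 140), (-19, 7.0, 143), (-18, 5.6, 172), (12, 2.6, 26), (15, 2.0, 48), (16, 18.3, 106), (16, 16.7, 78), (16, 10.9, 92), (18, 16.2, 115), (19, 13.2, 117), (19, 8.8, 59), (20, 2.5, 28), (21, 7.7, 64)]
-1 15 [(-22, 3.5, 141), (-22, 5.1, 135), (-21, 2.3, 165), (15, 1.6, 41), (16, 3.9, 81), (17, 7.3, 94), (17, 10.2, 86), (18, 13.4, 73), (18, 16.6, 125), (18, 15.4, 107), (19, 12.6, 117), (19, 6.5, 107), (19, 9.8, 107), (20, 2.3, 19), (22, 1.5, 54)]
0 11 [(-20, 2.4, 113), (17, 4.1, 109), (18, 3.1, 64), (18, 13.6, 119), (19, 1.6, 34), (19, 15.2, 103), (19, 12.2, 91), (19, 10.9, 104), (19, 9.2, 80), (20, 6.8, 89), (21, 8.5, 106)]
1 9 [(18, 9.0, 89), (18, 6.2, 135), (19, 7.9, 111), (20, 4.0, 115), (20, 12.4, 89), (20, 11.2, 116), (22, 3.3, 107), (22, 6.3, 108), (22, 10.5, 81)]
2 95 [(-23, 7.6, 49), (-18, 2.7, 185), (-13, 6.6, 82), (-10, 6.3, 92), (-7, 6.0, 160), (-3, 1.6, 154), (3, 7.5, 173), (10, 4.3, 179), (14, 5.4, 179), (17, 3.6, 164), (22, 10.7, 166)]
```

View pics/c4.png

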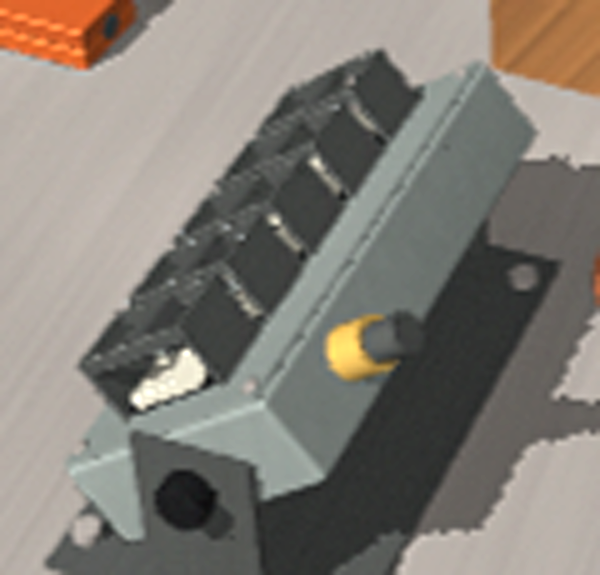

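All five switches now match: k=+1's upper half stands 12 mm proud and its lower half no longer shows proud. Next the punch goes back in its hole.

>>> {"method": "servo_tool", "body": {
  "rotation": [
    [0,0,0],
    [0,0,0],
    [0,0,0],
    [0,0,0],
    [0,0,0],
    [0,0,0],
    [0,0,0]
  ],
  "slide": [
    [0,0,-0.2],
    [0,0,-0.4],
    [0,0,-0.5],
    [0,0,-0.5],
    [0,0,-0.54],
    [0,0,-0.57],
    [0,0,-0.57]
  ],
  "grip": [-1,-1,-1,-1,-1,-1,-1]
}}

```text
clock: 15.6
position: [481.8, -127.1, 112.6]
ee_rot: [-0.661, 0.75, 0.0, -0.0]
contact_force: [-0.2, 0.3, -2.1]
gripper_width: 10.5
grasp_force: 59.3
```

>>> {"method": "servo_tool", "body": {
  "rotation": [
    [0,0,0],
    [0,0,0],
    [0,0,0],
    [0,0,0]
  ],
  "slide": [
    [0,0,-0.05],
    [0,0,-0.1],
    [0,0,-0.141],
    [0,0,-0.141]
  ],
  "grip": [-1,-1,-1,-1]
}}

```text
clock: 16.1
position: [481.9, -127.2, 83.9]
ee_rot: [-0.661, 0.75, 0.0, -0.0]
contact_force: [0.3, 0.7, -0.8]
gripper_width: 10.4
grasp_force: 59.2
```

>>> {"method": "servo_tool", "body": {
  "rotation": [
    [0,0,0],
    [0,0,0],
    [0,0,0],
    [0,0,0],
    [0,0,0],
    [0,0,0],
    [0,0,0],
    [0,0,0]
  ],
  "slide": [
    [0,0,-0.004],
    [0,0,-0.004],
    [0,0,-0.004],
    [0,0,-0.004],
    [0,0,-0.004],
    [0,0,-0.004],
    [0,0,-0.004],
    [0,0,-0.004]
  ],
  "grip": [-1,-0.6,-0.4,0,0.5,1,1,1]
}}

```text
clock: 17.1
position: [481.9, -127.1, 83.5]
ee_rot: [-0.661, 0.75, -0.0, 0.0]
contact_force: [0.0, 0.1, 0.1]
gripper_width: 85.4
grasp_force: 0.0
```

>>> {"method": "servo_tool", "body": {
  "rotation": [
    [0,0,0],
    [0,0,0],
    [0,0,0],
    [0,0,0],
    [0,0,0]
  ],
  "slide": [
    [0,0,0.2],
    [0,0,0.5],
    [0,0,0.8],
    [0,0,0.8],
    [0,0,0.8]
  ],
  "grip": [1,1,1,1,1]
}}

```text
clock: 17.73
position: [481.2, -126.9, 243.0]
ee_rot: [-0.661, 0.751, 0.0, -0.0]
contact_force: [-0.7, -0.1, -1.7]
gripper_width: 85.0
grasp_force: 0.0
```

>>> {"method": "servo_tool", "body": {
  "rotation": [
    [0,0,0],
    [0,0,0],
    [0,0,0],
    [0,0,0],
    [0,0,0]
  ],
  "slide": [
    [-0.2,-0.2,0],
    [-0.4,-0.4,0],
    [-0.575,-0.803,0],
    [-0.575,-0.803,0],
    [-0.575,-0.803,0]
  ],
  "grip": [1,1,1,1,1]
}}

```text
clock: 18.35
position: [365.2, -288.5, 241.5]
ee_rot: [-0.66, 0.752, 0.002, -0.001]
contact_force: [-0.1, 0.1, -0.1]
gripper_width: 85.4
grasp_force: 0.0
```

>>> {"method": "servo_tool", "body": {
  "rotation": [
    [0,0,0],
    [0,0,0],
    [0,0,0],
    [0,0,0],
    [0,0,0]
  ],
  "slide": [
    [-0.2,-0.3,0],
    [-0.4,-0.6,0],
    [-0.575,-0.803,0],
    [-0.575,-0.803,0],
    [-0.575,-0.803,0]
  ],
  "grip": [1,1,1,1,1]
}}

```text
clock: 18.98
position: [251.8, -447.8, 242.3]
ee_rot: [-0.661, 0.751, 0.001, 0.0]
contact_force: [-0.8, 1.2, -0.4]
gripper_width: 85.3
grasp_force: 0.0
```

```bash
python3 - <<'E'
from chk import *
for n in('side','top'):
    L=[get_image(n) for _ in range(10)]; d=L[0]; d['depth']=np.median([x['depth'] for x in L],0); np.savez(n+'5.npz',**d)
    P=cloud(d); uu,vv,ss=P@U,P@V,P@N
    uc,vc,s0={'top':(-358.2,209.2,381.3),'side':(-357.4,212.1,378.4)}[n]
    for k in range(-2,3):
        w=(abs(vv-vc-38*k)<12)&(abs(uu-uc)<14)&(ss-s0<18)&(ss-s0>1.8)&(P[...,2]>20)
        if w.sum()>6: print(n,k,w.sum(),np.polyfit(uu[w]-uc,ss[w]-s0,1).round(2))
    b=load(n+'0'); df=np.abs(d['image'].astype(int)-b['image']).max(-1)>40
    ys,xs=np.nonzero(cv2.erode(df.astype(np.uint8),np.ones((2,2)))); print(n,'changed',len(xs),xs.min(initial=999),xs.max(initial=0),ys.min(initial=999),ys.max(initial=0), 'stand area',df[150:250,180:400].sum())
    if n=='side': I=cv2.resize(d['image'][140:340,170:400],None,fx=3,fy=3,interpolation=cv2.INTER_CUBIC); cv2.imwrite('pics/s5.png',I[...,::-1])
print('top ball',world(d,289,212))
E
```

```text
18.975 [ 251.8 -447.8  242.3] [-0.74  0.19 -0.24 -0.   -1.14  0.62] F [-0.8  1.2 -0.4] w 85.3
toolz vs -N [-0.002  0.002 -1.   ] [-0.602  0.059 -0.796] deg 37.15
foot in panel (u,v,n) rel window: 244.9 -669.5 -64.8
Fn -0.9005281157048077 [ 0.    0.01 -0.02]
side 2 49 [0.06 5.68]
side changed 18757 339 559 0 307 stand area 8
top -2 29 [0.29 9.29]
top -1 31 [0.24 6.75]
top 0 30 [0.27 5.68]
top 2 33 [0.25 6.1 ]
top changed 8445 148 559 232 419 stand area 217
top ball [ 482.92734346 -127.8856796   145.35008704]
```

View pics/s5.png

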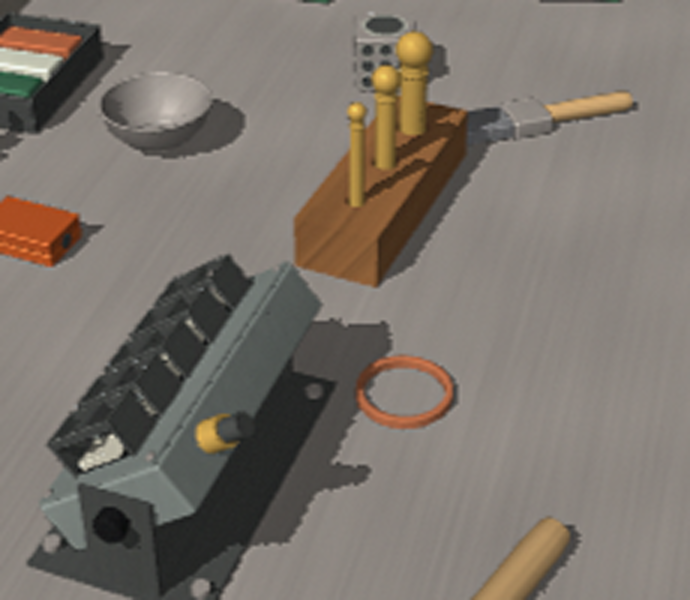

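The punch is back in its hole with the ball at (357,112), and everything else is where it was. In the top view k=+1 fell below my height threshold because it's seated low, so I'll check it directly.

```bash
python3 - <<'E'
from pf import *
for f in('topavg','top5'):
    d=load(f);P=cloud(d);uu,vv,ss=P@U+358.2,P@V-209.2,P@N-381.3;B=d['image'].mean(-1)
    w=(abs(vv-38)<10)&(uu>-13)&(uu<13)&(ss<18)&(ss>-4)&(B>50); print(f,w.sum(),np.polyfit(uu[w],ss[w],1).round(2),sorted([(int(a),round(float(b),1)) for a,b in zip(uu[w],ss[w])])[::3])
E
```

```text
topavg 23 [-0.29  2.06] [(-7, 3.8), (-6, 3.5), (-4, 3.4), (-3, 2.7), (-2, 2.4), (-1, 2.0), (0, 0.2), (2, 1.9)]
top5 21 [0.07 1.34] [(-12, 0.0), (-9, 0.4), (-8, 0.4), (-6, 1.3), (-5, 0.9), (-2, -0.1), (-1, 1.1)]
```

```bash
python3 -c "
from bench import job_done; print(job_done())"
```

```text
the job is handed in; nothing more can be done
None
```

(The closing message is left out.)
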